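# Nip a workpiece between the datum stop and the free stop of a stop rail

## Task

Set up the stop rail for this workpiece: lay it flat on the rail's bed, lengthwise between the two stops, with its square end (not the narrow tongue) facing the stop that is already clamped. Slide the loose stop up until the workpiece is nipped lightly between both stops, without any play but not squeezed hard, and clamp it there by turning its wing knob across the rail like the other one. Do not shift or loosen the stop that is clamped already, and leave the tape measure and the two tins where they are.

Things in the scene. Friction and masses are not known exactly. Their poses are not given: they have to be found in the camera images.
- rail: Steel stop rail fixed on the bench, 316 mm long, 70 mm wide. Origin under its middle at bench height, y along its length, x across, z up. The bed is flat at z 20 mm; two guide strips run along it, rising 10 mm above the bed (to z 30 mm): their inner faces stand 44 mm apart, their upper halves bevelled out to 56 mm, and the workpiece lies between them.
- stop_a: One of two alike stops (left or right varies); origin on the rail's centre line at bench height. Block 84 wide, 36 long (along y), top at z 60. A sprung rod through it along y (z 37) has flat feet 26 wide, 20 high, that jut 7 to 21 from its end faces (varies, not measured), meet the workpiece and give 1 per 10 N, at most 3. Sizes in mm. Loose it slides at 3 N; clamped it slips at about 60 N.
- stop_b: One of two alike stops (left or right varies); origin on the rail's centre line at bench height. Block 84 wide, 36 long (along y), top at z 60. A sprung rod through it along y (z 37) has flat feet 26 wide, 20 high, that jut 7 to 21 from its end faces (varies, not measured), meet the workpiece and give 1 per 10 N, at most 3. Sizes in mm. Loose it slides at 3 N; clamped it slips at about 60 N.
- wing_a (a joint): Angle of the wing knob on stop A, in rad, 0 to 1.57; it grows clockwise seen from above. 0: loose, wing along the rail. The screw bites from about 0.8; clamped firmly from 1.25, wing across the rail. The torque needed rises to about 0.3 N m.
- wing_b (a joint): Angle of the wing knob on stop B, in rad, 0 to 1.57; it grows clockwise seen from above. 0: loose, wing along the rail. The screw bites from about 0.8; clamped firmly from 1.25, wing across the rail. The torque needed rises to about 0.3 N m.
- wing_a_grip (a point): Point on the axis of stop A's wing knob, 88 mm above the bench, at the height to grip; the wing is a black bar 48 mm long, 13 mm thick, z 65 to 96 mm, and its long side runs along this point's y axis (turns with the knob).
- wing_b_grip (a point): Point on the axis of stop B's wing knob, 88 mm above the bench, at the height to grip; the wing is a black bar 48 mm long, 13 mm thick, z 65 to 96 mm, and its long side runs along this point's y axis (turns with the knob).
- workpiece: Loose steel workpiece of about 0.55 kg: a block 58 mm long (x), 40 mm wide (y), 34 mm high (z) with a milled tongue, 22 mm wide, 20 mm high and 22 mm long, on its +x end (half way up); 80 mm over all. Origin at the underside, at the middle of the block (not counting the tongue). The plain end at x -29 mm is the square end.
- workpiece_square_end (a point): Middle of the workpiece's square end face, 17 mm above its underside.
- tape_measure: Bystander: tape measure, 36x76x62 mm, origin at its underside.
- grease_tin: Bystander: round tin, 73 mm wide, 59 mm high, origin at its underside.
- parts_tin: Bystander: oblong tin, 43x63x68 mm, origin at its underside.

How it is judged (in metres and radians):
At the end, for the whole second after the job is handed in: The workpiece lies flat between the guide strips (within 7 mm and 0.12 rad of the rail), square end to the stop clamped at the start; both stops press on it with 1 to 25 N; both wing knobs are at 1.2 rad or more; the stop clamped at the start is within 3 mm of its place; all is at rest (z of workpiece in the frame of rail between 0.017 and 0.023 m and x of workpiece in the frame of rail between -0.007 and 0.007 m and angle between workpiece's own z axis and vertical below 0.06 rad and angle between the x axis of workpiece and the y axis of rail, either way round below 0.12 rad and horizontal distance between workpiece_square_end and stop_a below 0.048 m and contact force between workpiece and stop_a between 1 and 25 N and contact force between workpiece and stop_b between 1 and 25 N and value of joint each of wing_b, wing_a above 1.2 rad and distance of stop_a from where it was at the start of the episode below 0.003 m and linear speed of each of workpiece, stop_b below 0.01 m/s); the robot touches nothing.
It fails at once if the workpiece is squeezed against a stop with over 40 N (contact force between workpiece and stop_a above 40 N or contact force between workpiece and stop_b above 40 N).
It fails at once if the stop that was clamped is shifted by more than 4 mm (distance of stop_a from where it was at the start of the episode above 0.004 m).
It fails at once if the stop that was clamped is loosened (value of joint wing_a below 1.1 rad).
It fails at once if the tape measure or one of the two tins is moved by more than 20 mm (distance of any of tape_measure, grease_tin, parts_tin from where it was at the start of the episode above 0.02 m).
It also fails if it takes over 54 s, if anything falls off the work surface, if the arm or the gripper's body presses on something with over 40 N, if the wrist force passes 120 N, or if a joint passes its speed limit or range.

## Robot

A 6-joint arm with a two-finger parallel gripper is mounted at the origin on a cart in front of the work surface, level with it; the furniture and walls round the work are solid. World frame = base frame: x ahead of the robot, y to its left, z up, the work surface at z = 0. Lengths are in mm, angles in rad, forces in N, time in s.
With the tool pointing down it reaches from about 350 to 875 mm from the base axis. Payload 4.2 kg.
Tool frame: the origin (TCP) lies on the mounting face of the last link; the fingertips stand 173 mm ahead of it and the grasp point (between the pads) lies 155 mm ahead of it; z points along the fingers, y is the direction in which the jaws open and shut (so a half turn about z gives the same grasp; the last joint's range is limited). The gripper opens to 85 mm and grips with 20 to 120 N. Pads are 22 mm wide; open, the fingers measure 114 mm over their backs; the gripper's body (76 mm by 85 mm) begins 54 mm behind the grasp point. The pads swing forward as they close: fully open they stand 13 mm farther back than shut.
Start: joints at [1.403, 0.385, 0.008, 0, -1.194, -0.259], TCP at [258.692, 568.928, 404.712] pointing down, gripper open.
Joint ranges: [-3.14, 3.14], [-1.21, 2.06], [-1.07, 1.41], [-3.16, 2.05], [-2.99, -0.16], [-3.1, 3.1]. Speed limits (rad/s): [2.79, 2.79, 3.14, 3.14, 3.14, 3.14].

## Interface

Orientations are given as a unit quaternion [x, y, z, w].
In Python, from bench import arm gives the robot as it stands. The module is installed in compiled form; this text tells all that it offers.
- The arm moves only by the tool play_rows, never from a script. Its argument "moves" is a list of rows, each a list of 3 entries, a list of its own where there are three numbers: the shift along the world's x, y, z in units of 30 cm (1.0 is 30 cm), then the turn about the world's z in units of 30 degrees (1.0 is 30 degrees), then the gripper's target within -1 to 1 (shut at 1, half-way at 0, fully open at -1). In form: [[[x, y, z], turn, jaw], ...]. A call has 1 to 12 rows; each row is the pose to reach, as a shift and turn from the pose measured when the call began; what a row does not reach only later rows make up. A row lasts 1/8 s, in which the tool goes at most 62.5 mm and 10.7 degrees, less where a joint would pass 70% of its speed; a pose out of reach is approached as far as the arm can. A call with a number of a shift or a turn outside -1 to 1 is refused whole. A call with a gripper value outside its range is refused whole. The fingers move at their own pace and stop on an object; the grip force is fixed at half the most. Time passes only in rows, so rows that repeat a pose let the fingers close. It gives the time, the measured TCP pose, the force and the opening at its end, in the units of the state.
- arm.read_state(): the state, without advancing time (a new reading comes with each control period).
- arm.get_image(name): name is "scene" or "top"; returns a dict with "pixels" (480x640x3 uint8, red, green, blue), "vfov" (degrees; the focal length in pixels is half the picture's height over the tangent of half this angle, whatever the lens; pixels are square), "cx", "cy" (the principal point, pixels), "xyz" and "rotation" of the camera in the world. Camera axes: x right, y up, looking along -z (the intrinsics and any distortion apply to the point x, -y, -z); pixel columns grow to the right and rows downward; lengths in mm; the calibration is good to about 2 mm. A picture is of the moment at which its call begins. There is no depth.
- arm.job_done(): hands the job in, once; it reports no verdict.
Trained networks look in a picture, given as the dict that the camera call returned (one of the last four; its "shot" number tells which), for a name from the list of things; names that differ only in an ending like _2 or _b are one class to them, and where a whole thing is asked for, a point or a joint stands for the part that bears it (a point fixed in the world has none). Each returns a list of dicts, best first, with "conf" (0 to 1); they miss things now and then, are a little off and sometimes report something else, mostly with a low value. They report only what shows in the picture. A call takes as long as a camera call.
- arm.look_for(name, picture): "centre" ([x, y, z] in mm, in world coordinates, good to about 4 mm: the middle of the surface that is visible of it).
The state is a dict: "clock": time; "joints": joint angles; "joint_vel": joint speeds; "joint_efforts": joint torques, N m; "position": TCP position; "ee_rot": TCP orientation; "contact_force": force on the tool from outside, world axes, zero at the start; "wrist_torque": the same for the moment, N m; "gripper_width": finger opening in mm.
Only numpy, scipy, OpenCV 4.12 (cv2) and the standard library are available. Lean on these libraries where they do the work, as an engineer would, in place of code of your own. Each camera call takes 0.05 s, during which the arm holds its last target.

## Working session

There is one attempt and no reset: what is moved stays moved. The work goes in short steps, Python scripts to look and compute and a tool call to move; the robot and the scene stay as the last step left them, time stands still between calls to the robot, and variables do not carry over. Pictures are saved under pics/ and viewed, and the job is handed in when it is done.

Besides the shell and the picture viewer there is one more tool, called after ">>>" as a command line: name --argument value ..., lists and objects as JSON in quotes. play_rows: Moves the arm, as the interface text tells. Shifts and turns lie within -1 to 1; 1 stands for 30 cm of shift or 30 degrees of turn. Its arguments: {"type":"object","properties":{"moves":{"type":"array"}},"required":["moves"]}

```bash
mkdir -p pics; cat > h.py <<'E'
from bench import arm
import numpy as np, cv2
def shot(n,tag):
    p=arm.get_image(n); cv2.imwrite(f'pics/{tag}.png',cv2.cvtColor(p['pixels'],cv2.COLOR_RGB2BGR)); return p
def f(p): return 240/np.tan(np.radians(p['vfov'])/2)
def R(p):
    r=np.array(p['rotation'],float)
    if r.shape==(4,):
        from scipy.spatial.transform import Rotation as Q
        return Q.from_quat(r).as_matrix()
    return r.reshape(3,3)
def ray(p,u,v,z):
    d=R(p)@np.array([(u-p['cx'])/f(p),-(v-p['cy'])/f(p),-1]); c=np.array(p['xyz'],float)
    return c+d*(z-c[2])/d[2]
def proj(p,X):
    q=R(p).T@(np.array(X,float)-np.array(p['xyz'],float)); return [p['cx']+f(p)*q[0]/-q[2],p['cy']-f(p)*q[1]/-q[2]]
E
python3 - <<'E'
from h import *
print(arm.read_state())
for n in ['scene','top']:
    p=shot(n,n+'0'); print(n,{k:v for k,v in p.items() if k!='pixels'})
    for k in ['rail','stop_a','wing_a','wing_a_grip','workpiece','workpiece_square_end','tape_measure','grease_tin','parts_tin']:
        try: print(k,[(np.round(d['centre']),round(d['conf'],2)) for d in arm.look_for(k,p)][:3])
        except Exception as e: print(k,e)
E
```

```text
{'clock': 0.0, 'joints': array([ 1.40261258e+00,  3.85552064e-01,  6.63063596e-03, -5.14632061e-04,
       -1.19398852e+00, -2.58626169e-01]), 'joint_vel': array([-0.00080803,  0.00042739, -0.00040441, -0.00181315,  0.00116699,
       -0.00048406]), 'joint_efforts': array([ 4.43934732e-04, -3.92289913e+01,  1.88398236e+01,  4.18628991e+00,
       -4.65609526e-03, -3.76256978e-06]), 'position': array([258.5961588 , 568.76661119, 403.62344476]), 'ee_rot': array([ 9.77294766e-01, -2.11881491e-01, -1.91145049e-04,  1.06654271e-03]), 'contact_force': array([ 0.71381857, -0.00478574, -0.04176128]), 'wrist_torque': array([ 0.04336651, -0.02362977,  0.00448385]), 'gripper_width': 84.9525933403445}
scene {'vfov': 51.896693370481316, 'cx': 328.0228127531368, 'cy': 243.91776496285206, 'xyz': array([ 167.78490916, -417.58573172,  940.00849349]), 'rotation': array([ 0.31518275, -0.09297304, -0.27548777,  0.9033949 ]), 'shot': 1}
rail [(array([551., 303.,  20.]), 0.93)]
stop_a [(array([502., 411.,  64.]), 0.78), (array([581., 216.,  62.]), 0.61)]
wing_a [(array([506., 416.,  93.]), 0.66), (array([
[... 486 characters left out ...]
array([369.96016481, 144.26243951, 955.27715826]), 'rotation': array([ 0.07483198, -0.07218197, -0.67632291,  0.72923059]), 'shot': 2}
rail [(array([547., 318.,  20.]), 0.98)]
stop_a [(array([576., 229.,  59.]), 0.85), (array([505., 418.,  59.]), 0.64), (array([588., 230.,  99.]), 0.19)]
wing_a [(array([588., 227., 100.]), 0.68), (array([502., 426.,  92.]), 0.56), (array([569., -87.,  34.]), 0.29)]
wing_a_grip [(array([587., 228.,  95.]), 0.63)]
workpiece [(array([570., -84.,  37.]), 0.85)]
workpiece_square_end [(array([568., -88.,  30.]), 0.68)]
tape_measure [(array([379., 317.,  55.]), 0.65)]
grease_tin [(array([ 468., -122.,   48.]), 0.82)]
parts_tin [(array([ 699., -100.,   49.]), 0.66)]
```

View pics/scene0.png

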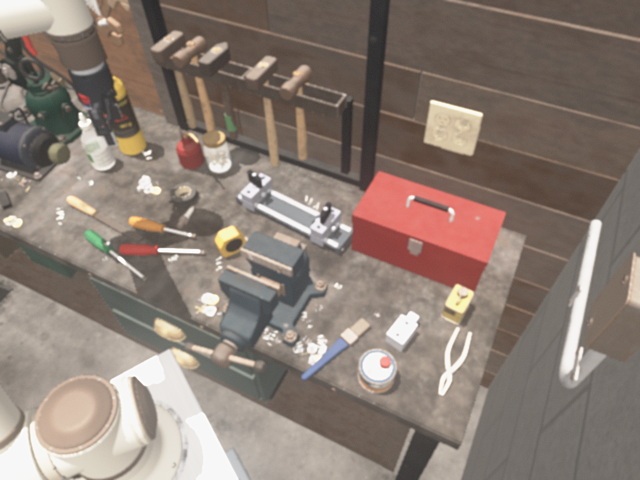

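View pics/top0.png

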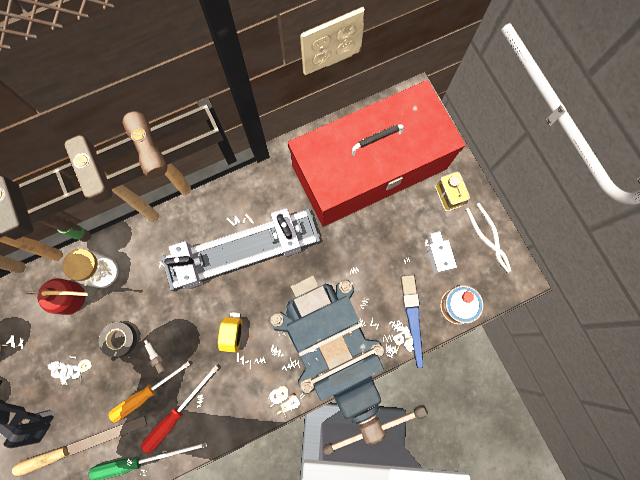

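```bash
python3 - <<'E'
import cv2
a=cv2.imread('pics/top0.png'); 
cv2.imwrite('pics/c1.png',cv2.resize(a[200:300,150:330],None,fx=4.4,fy=4.4,interpolation=cv2.INTER_CUBIC))
cv2.imwrite('pics/c2.png',cv2.resize(a[160:340,390:520],None,fx=3.3,fy=3.3,interpolation=cv2.INTER_CUBIC)) 
a=cv2.imread('pics/scene0.png')
cv2.imwrite('pics/c3.png',cv2.resize(a[160:260,225:365],None,fx=5,fy=5,interpolation=cv2.INTER_CUBIC))
cv2.imwrite('pics/c4.png',cv2.resize(a[275:400,345:485],None,fx=4.5,fy=4.5,interpolation=cv2.INTER_CUBIC))
E
```

```text
(no output)
```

View pics/c1.png

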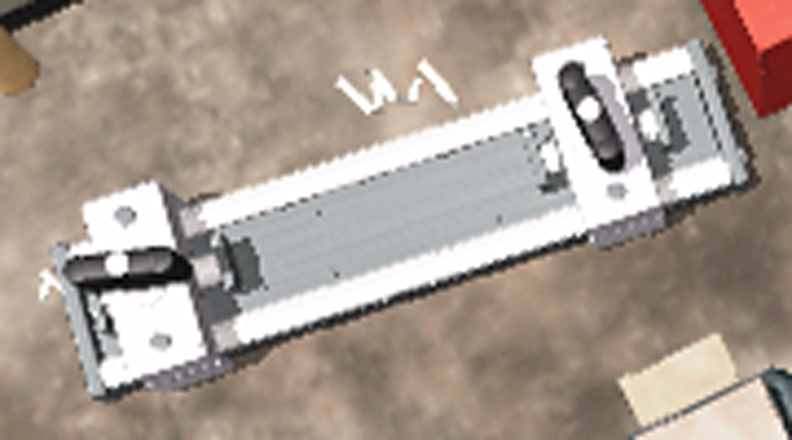

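View pics/c2.png

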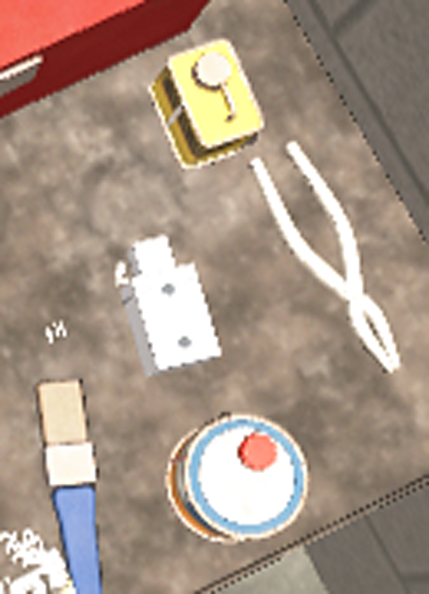

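View pics/c3.png

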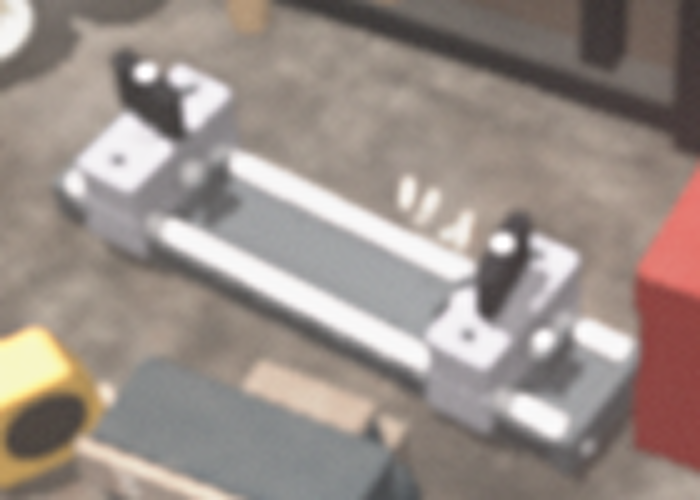

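View pics/c4.png

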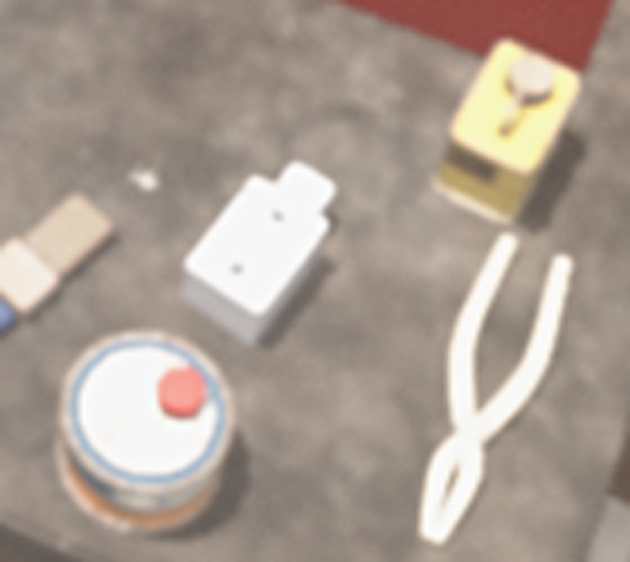

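```bash
python3 - <<'E'
from h import *
import pickle
t=arm.get_image('top'); s=arm.get_image('scene')
pickle.dump((t,s),open('v0.pkl','wb'))
def P(p,L,z,o,k):
    return np.array([ray(p,o[0]+(u+.0)/k,o[1]+v/k,z) for u,v in L])
def rep(n,X):
    d=np.linalg.norm(np.roll(X,-1,0)-X,axis=1); e=X-np.roll(X,-1,0)
    print(n,X[:,:2].round(1).tolist(),'c',X.mean(0).round(1),'sides',d.round(1),'ang',np.degrees(np.arctan2(-e[:,1],-e[:,0])).round(1))
rep('rail',P(t,[(57,243),(697,42),(745,180),(97,395)],20,(150,200),4.4))
rep('sa',P(t,[(533,60),(603,40),(663,208),(590,232)],60,(150,200),4.4))
rep('sb',P(t,[(83,203),(158,183),(215,360),(140,380)],60,(150,200),4.4))
rep('wp',P(t,[(130,285),(190,263),(220,353),(157,374)],34,(390,160),3.3))
print('holes',P(t,[(168,289),(184,342)],34,(390,160),3.3))
# scene
rep('sa_s',P(s,[(427,330),(530,232),(580,262),(488,362)],60,(225,160),5))
rep('sb_s',P(s,[(78,158),(180,65),(232,97),(132,192)],60,(225,160),5))
rep('wp_s',P(s,[(185,262),(255,178),(328,228),(257,315)],34,(345,275),4.5))
print('holes',P(s,[(237,269),(278,216)],34,(345,275),4.5))
E
```

```text
rail [[524.4, 476.4], [643.5, 188.3], [578.4, 160.5], [455.7, 448.0]] c [550.5 318.3  20. ] sides [311.7  70.8 312.5  74.4] ang [ -67.5 -156.9  113.1   22.5]
sa [[617.7, 259.8], [629.5, 229.0], [553.9, 195.3], [540.6, 226.8]] c [585.4 227.7  60. ] sides [32.9 82.7 34.2 83.9] ang [ -69.  -156.   113.    23.2]
sb [[536.7, 453.3], [548.2, 421.2], [471.2, 385.6], [460.0, 417.1]] c [504.  419.3  60. ] sides [34.1 84.9 33.5 84.8] ang [ -70.1 -155.2  109.6   25.2]
wp [[580.8, -62.6], [597.5, -99.0], [542.7, -118.3], [526.9, -80.4]] c [562.  -90.1  34. ] sides [40.1 58.  41.1 56.8] ang [ -65.5 -160.6  112.6   18.3]
holes [[580.07878028 -85.89689565  34.        ]
 [547.84431317 -96.33100199  34.        ]]
sa_s [[546.8, 231.7], [621.7, 256.3], [630.6, 226.7], [559.8, 199.4]] c [589.7 228.6  60. ] sides [78.8 30.9 75.9 34.8] ang [  18.2  -73.2 -158.9  111.9]
sb_s [[463.4, 423.9], [537.9, 453.8], [548.4, 418.4], [474.6, 388.2]] c [506.1 421.1  60. ] sides [80.3 36.9 79.7 37.4] ang [  21.9  -73.5 -157.7  107.4]
wp_s [[531.4, -79.1], [585.5, -62.8], [596.6, -102.1], [541.7, -118.1]] c [563.8 -90.5  34. ] sides [56.5 40.8 57.1 40.3] ang [  16.8  -74.2 -163.8  104.9]
holes [[548.72871985 -95.13462439  34.        ]
 [581.5338871  -84.40830419  34.        ]]
```

>>> play_rows --moves '[[[0.25, -0.5, 0.05], -1, -0.3], [[0.25, -0.5, 0.05], -1, -0.3], [[0.25, -0.5, 0.05], -1, -0.3], [[0.25, -0.5, 0.05], -1, -0.3]]'

```text
clock: 1.6
position: [334.6, 416.5, 420.8]
ee_rot: [0.888, -0.459, -0.0, -0.001]
contact_force: [0.8, -0.2, -0.7]
gripper_width: 55.5
```

```bash
python3 - <<'E'
from h import *
import pickle
s=arm.read_state(); print(s['clock'],s['position'],s['ee_rot'],s['joints'],s['gripper_width'])
t,sc=pickle.load(open('v0.pkl','rb'))
for u,v in [(118,265),(127,268)]: print('knobB',ray(t,150+u/4.4,200+v/4.4,96))
for u,v in [(590,107),(592,117)]: print('knobA',ray(t,150+u/4.4,200+v/4.4,96))
print(ray(sc,225+146/5,160+72/5,96), ray(sc,225+503/5,160+243/5,96))
for u,v in [(305,280),(345,288),(275,322)]: print('vise',ray(t,u,v,80))
for k in range(4): print(2)if 0 else None
E
```

```text
1.6 [334.63151712 416.50080561 420.75759776] [ 8.88384891e-01 -4.59098925e-01 -3.12569595e-06 -6.79295541e-04] [ 1.19774227e+00  2.18280295e-01 -1.88945816e-01  1.46806290e-04
 -1.16221831e+00 -5.80965716e-01] 55.546294823256694
knobB [504.34821494 422.18555632  96.        ]
knobB [503.35143801 418.19659651  96.        ]
knobA [588.62172215 228.49500879  96.        ]
knobA [584.24445324 227.22637988  96.        ]
[506.46492918 423.24191931  96.        ] [588.90734339 230.05298971  96.        ]
vise [487.44010655 180.73444764  80.        ]
vise [477.9888972  104.32697238  80.        ]
vise [405.05984166 229.79587883  80.        ]
```

>>> play_rows --moves '[[[0.3, -0.65, 0], -1, -0.7], [[0.3, -0.65, 0], -1, -0.7], [[0.3, -0.65, 0], -1, -0.7], [[0.3, -0.65, 0], -1, -0.7]]'

```text
clock: 2.1
position: [425.2, 219.8, 420.9]
ee_rot: [0.739, -0.674, 0.0, -0.001]
contact_force: [0.5, 0.2, 0.4]
gripper_width: 72.8
```

>>> play_rows --moves '[[[0.3, -0.75, 0], -1, -0.7], [[0.3, -0.75, 0], -1, -0.7], [[0.3, -0.75, 0], -1, -0.7], [[0.3, -0.75, 0], -1, -0.7]]'

```text
clock: 2.6
position: [516.2, -6.4, 421.0]
ee_rot: [-0.539, 0.842, -0.001, 0.001]
contact_force: [0.2, 0.9, -0.1]
gripper_width: 72.4
```

```bash
cat >> h.py <<'E'
def st():
    s=arm.read_state(); q=s['ee_rot']; print('t',round(s['clock'],2),'pos',s['position'].round(1),'phi',np.degrees(2*np.arctan2(q[1],q[0])).round(1),'q',q.round(4),'j6',s['joints'][5].round(2),'F',s['contact_force'].round(1),'T',s['wrist_torque'].round(2),'w',s['gripper_width'].round(1)); return s
E
python3 -c "
from h import *; st()"
```

```text
Traceback (most recent call last):
  File "h.py", line 18, in st
    s=arm.read_state(); q=s['ee_rot']; print('t',round(s['clock'],2),'pos',s['position'].round(1),'phi',np.degrees(2*np.arctan2(q[1],q[0])).round(1),'q',q.round(4),'j6',s['joints'][5].round(2),'F',s['contact_force'].round(1),'T',s['wrist_torque'].round(2),'w',s['gripper_width'].round(1)); return s
                                                                                                                                                                                                                                                                    ^^^^^^^^^^^^^^^^^^^^^^^^
AttributeError: 'float' object has no attribute 'round'
```

>>> play_rows --moves '[[[0.156, -0.28, -0.2], -1, -0.7], [[0.156, -0.28, -0.2], -1, -0.7], [[0.156, -0.28, -0.2], -1, -0.7], [[0.156, -0.28, -0.2], -1, -0.7]]'

```text
clock: 3.1
position: [563.7, -90.4, 360.2]
ee_rot: [-0.304, 0.953, -0.001, 0.0]
contact_force: [-0.2, 0.6, 0.2]
gripper_width: 72.5
```

```bash
sed -i "s/s\['gripper_width'\].round(1)/round(float(s['gripper_width']),1)/" h.py
python3 -c "
from h import *; st()"
```

```text
t 3.1 pos [563.7 -90.4 360.2] phi 215.4 q [-3.040e-01  9.527e-01 -8.000e-04  5.000e-04] j6 -1.08 F [-0.2  0.6  0.2] T [ 0.05 -0.06  0.01] w 72.5
```

>>> play_rows --moves '[[[-0.002, 0, -0.3], -0.58, -0.7], [[-0.002, 0, -0.42], -0.58, -0.7], [[-0.002, 0, -0.42], -0.58, -0.7], [[-0.002, 0, -0.42], -0.58, -0.7]]'

```text
clock: 3.6
position: [564.5, -89.7, 236.5]
ee_rot: [-0.159, 0.987, -0.001, 0.002]
contact_force: [0.0, 0.0, 1.3]
gripper_width: 72.6
```

```bash
python3 - <<'E'
from h import *
st()
p=shot('scene','s1'); a=cv2.imread('pics/s1.png'); q=shot('top','t1'); b=cv2.imread('pics/t1.png')
cv2.imwrite('pics/s1c.png',np.hstack([cv2.resize(a[250:400,330:480],None,fx=2.6,fy=2.6),cv2.resize(b[190:340,370:520],None,fx=2.6,fy=2.6)]))
E
```

```text
t 3.6 pos [564.5 -89.7 236.5] phi 198.3 q [-0.1589  0.9873 -0.0014  0.0022] j6 -1.38 F [0.  0.  1.3] T [ 0.06 -0.07  0.02] w 72.6
```

View pics/s1c.png

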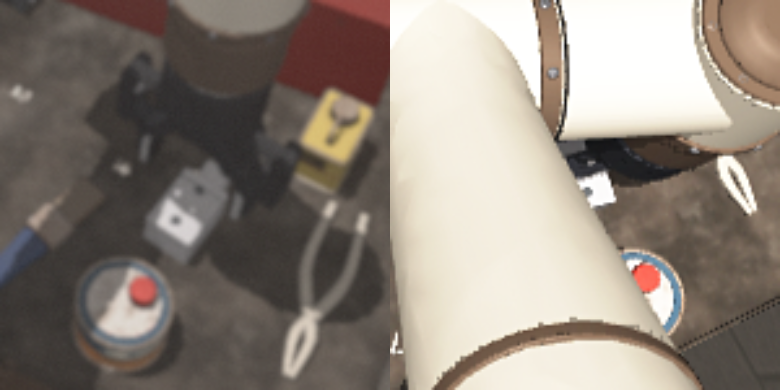

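>>> play_rows --moves '[[[-0.004, 0, -0.165], 0, -0.7], [[-0.004, 0, -0.165], 0, -0.7], [[-0.004, 0, -0.165], 0, -0.7], [[-0.004, 0, -0.165], 0, 0.4], [[-0.004, 0, -0.165], 0, 0.6], [[-0.004, 0, -0.165], 0, 0.6], [[-0.004, 0, -0.165], 0, 0.6], [[-0.004, 0, -0.165], 0, 0.6]]'

```text
clock: 4.7
position: [563.8, -89.8, 189.8]
ee_rot: [-0.158, 0.987, -0.001, 0.005]
contact_force: [-2.8, 1.1, 6.1]
gripper_width: 38.8
```

```bash
python3 - <<'E'
from h import *
st()
p=shot('scene','s2'); a=cv2.imread('pics/s2.png')
cv2.imwrite('pics/s2c.png',cv2.resize(a[270:390,340:480],None,fx=5,fy=5))
E
```

```text
t 4.7 pos [563.8 -89.8 189.8] phi 198.2 q [-0.1582  0.9874 -0.0014  0.0048] j6 -1.38 F [-2.8  1.1  6.1] T [ 0.41  0.44 -0.06] w 38.8
```

View pics/s2c.png

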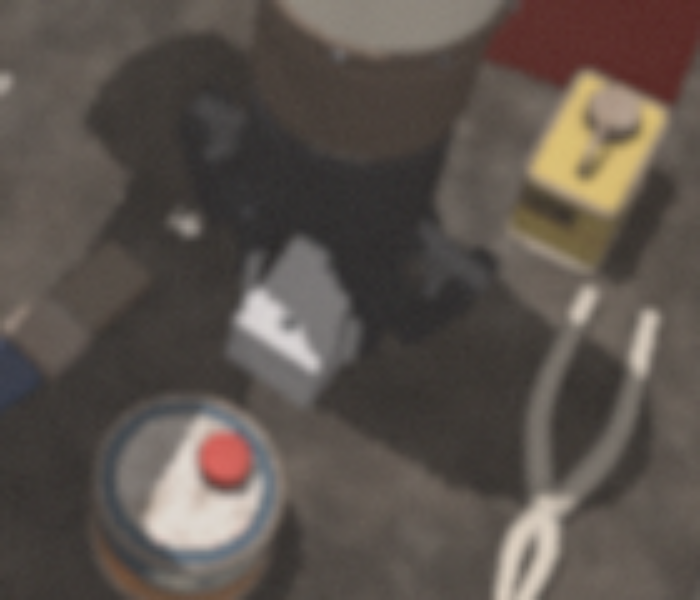

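>>> play_rows --moves '[[[0, 0, 0.2], 0, 0.6], [[0, 0, 0.4], 0, 0.6], [[0, 0.1, 0.6], 0.3, 0.6], [[0, 0.25, 0.75], 0.6, 0.6], [[-0.05, 0.4, 0.75], 1, 0.6], [[-0.08, 0.5, 0.75], 1, 0.6]]'

```text
clock: 5.5
position: [538.2, 61.8, 414.5]
ee_rot: [-0.409, 0.912, 0.001, 0.004]
contact_force: [0.0, -0.1, -5.7]
gripper_width: 38.6
```

>>> play_rows --moves '[[[-0.05, 0.2, 0], 0.3, 0.6], [[-0.05, 0.4, 0], 0.6, 0.6], [[-0.05, 0.55, 0], 1, 0.6], [[-0.05, 0.55, 0], 1, 0.6]]'

```text
clock: 6.0
position: [522.4, 229.6, 412.6]
ee_rot: [-0.634, 0.774, 0.003, 0.003]
contact_force: [-0.5, -0.1, -5.3]
gripper_width: 38.8
```

```bash
python3 - <<'E'
from h import *
st()
p=shot('scene','s3')
E
```

```text
t 6.0 pos [522.4 229.6 412.6] phi 258.6 q [-0.6336  0.7737  0.0028  0.0026] j6 -0.89 F [-0.5 -0.1 -5.3] T [-0.12  0.02  0.02] w 38.8
```

View pics/s3.png

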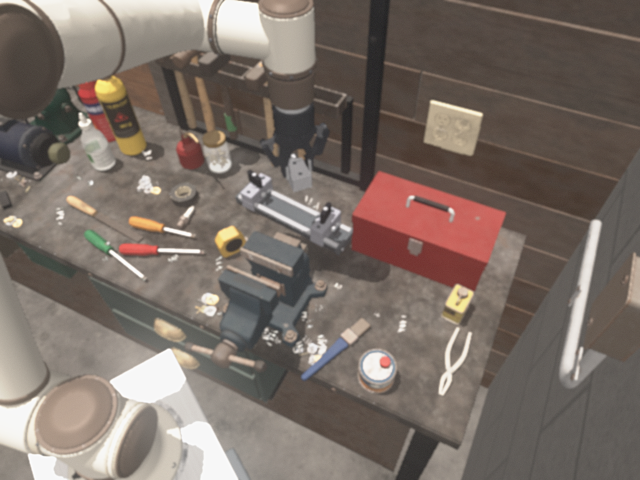

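>>> play_rows --moves '[[[0.06, 0.11, 0], 0.35, 0.6], [[0.118, 0.223, -0.15], 0.7, 0.6], [[0.118, 0.223, -0.3], 1, 0.6], [[0.118, 0.223, -0.4], 1, 0.6], [[0.118, 0.223, -0.4], 1, 0.6]]'

```text
clock: 6.68
position: [556.9, 293.1, 288.8]
ee_rot: [0.811, -0.585, -0.005, 0.003]
contact_force: [0.4, -0.3, -5.3]
gripper_width: 38.5
```

```bash
python3 - <<'E'
from h import *
st()
for n in ['scene','top']: shot(n,n+'4')
a=cv2.imread('pics/scene4.png'); b=cv2.imread('pics/top4.png')
cv2.imwrite('pics/4c.png',np.hstack([cv2.resize(a[120:270,225:375],None,fx=2.6,fy=2.6),cv2.resize(b[160:310,160:310],None,fx=2.6,fy=2.6)]))
E
```

```text
t 6.67 pos [556.9 293.1 288.8] phi -71.6 q [ 0.8108 -0.5852 -0.0045  0.0034] j6 -0.41 F [ 0.4 -0.3 -5.3] T [-0.04 -0.    0.04] w 38.5
```

View pics/4c.png

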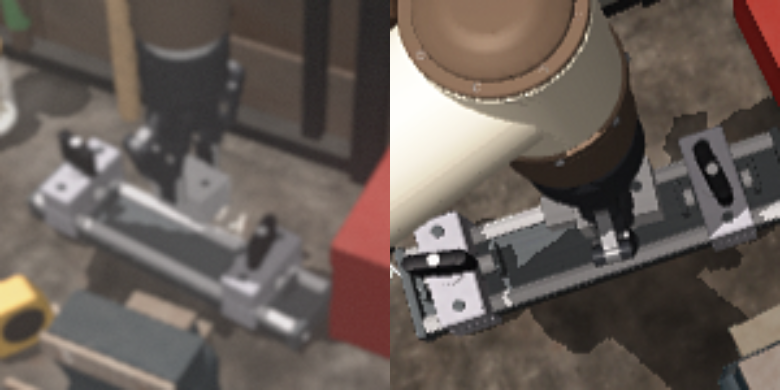

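>>> play_rows --moves '[[[0.004, 0.011, -0.08], 0.16, 0.6], [[0.004, 0.011, -0.16], 0.16, 0.6], [[0.004, 0.011, -0.18], 0.16, 0.6], [[0.004, 0.011, -0.18], 0.16, 0.6]]'

```text
clock: 7.28
position: [560.0, 297.8, 241.1]
ee_rot: [0.835, -0.55, -0.002, -0.003]
contact_force: [0.7, 0.2, -5.2]
gripper_width: 38.6
```

```bash
python3 - <<'E'
from h import *
st()
for n in ['scene','top']: shot(n,n+'5')
a=cv2.imread('pics/scene5.png'); b=cv2.imread('pics/top5.png')
cv2.imwrite('pics/5c.png',np.hstack([cv2.resize(a[150:260,240:350],None,fx=3.6,fy=3.6),cv2.resize(b[190:300,200:310],None,fx=3.6,fy=3.6)]))
E
```

```text
t 7.28 pos [560.  297.8 241.1] phi -66.7 q [ 0.8351 -0.5501 -0.0021 -0.0025] j6 -0.33 F [ 0.7  0.2 -5.2] T [-0.06  0.02  0.01] w 38.6
```

View pics/5c.png

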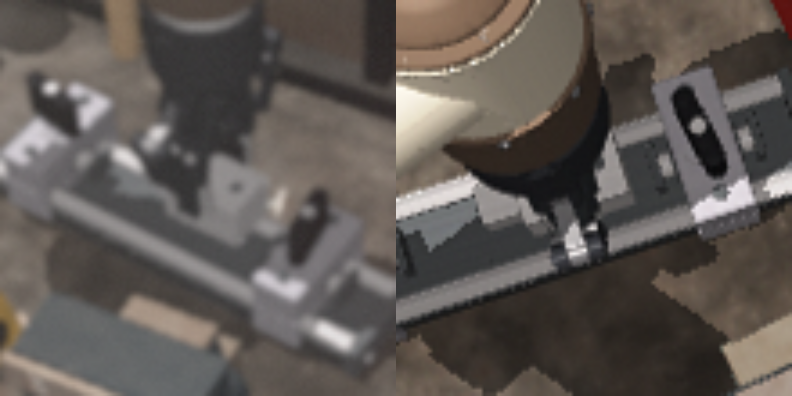

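>>> play_rows --moves '[[[-0.007, -0.003, -0.05], 0, 0.6], [[-0.007, -0.003, -0.08], 0, 0.6], [[-0.007, -0.003, -0.09], 0, 0.6], [[-0.007, -0.003, -0.09], 0, 0.6]]'

```text
clock: 7.88
position: [558.0, 297.1, 214.0]
ee_rot: [0.835, -0.55, -0.002, -0.003]
contact_force: [0.3, 0.9, -6.1]
gripper_width: 38.7
```

```bash
python3 - <<'E'
from h import *
st()
for n in ['scene','top']: shot(n,n+'6')
a=cv2.imread('pics/scene6.png'); b=cv2.imread('pics/top6.png')
cv2.imwrite('pics/6c.png',np.hstack([cv2.resize(a[150:260,240:350],None,fx=3.6,fy=3.6),cv2.resize(b[190:300,200:310],None,fx=3.6,fy=3.6)]))
E
```

```text
t 7.88 pos [558.  297.1 214. ] phi -66.7 q [ 0.8352 -0.55   -0.0021 -0.0027] j6 -0.33 F [ 0.3  0.9 -6.1] T [-0.03 -0.02  0.04] w 38.7
```

View pics/6c.png

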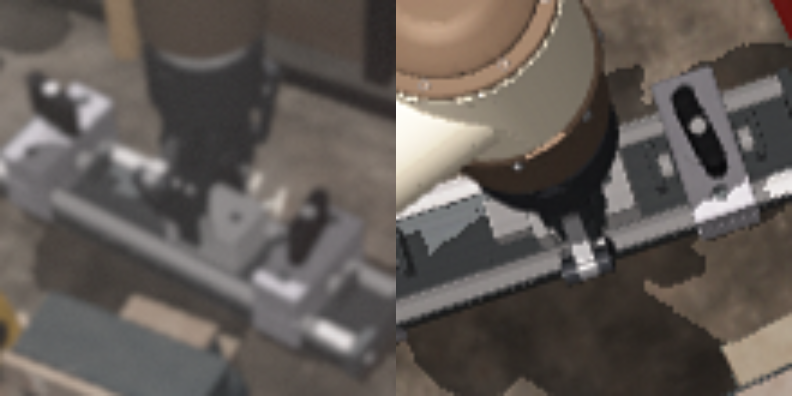

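>>> play_rows --moves '[[[0, 0, -0.007], 0, 0.6], [[0, 0, -0.013], 0, 0.6], [[0, 0, -0.013], 0, 0.6]]'

```text
clock: 8.35
position: [558.0, 297.1, 210.3]
ee_rot: [0.835, -0.55, -0.002, -0.003]
contact_force: [-0.2, 0.5, -5.4]
gripper_width: 38.5
```

```bash
python3 - <<'E'
from h import *
st()
E
```

```text
t 8.35 pos [558.  297.1 210.3] phi -66.7 q [ 0.8352 -0.55   -0.0021 -0.0029] j6 -0.33 F [-0.2  0.5 -5.4] T [-0.03 -0.    0.01] w 38.5
```

>>> play_rows --moves '[[[0, 0, -0.004], 0, 0.6], [[0, 0, -0.007], 0, 0.6], [[0, 0, -0.007], 0, 0.6]]'

```text
clock: 8.72
position: [558.1, 297.1, 209.9]
ee_rot: [0.835, -0.55, -0.002, -0.003]
contact_force: [-4.4, -2.3, 6.1]
gripper_width: 38.4
```

>>> play_rows --moves '[[[0, 0, 0.003], 0, -0.4], [[0, 0, 0.003], 0, -0.4], [[0, 0, 0.003], 0, -0.4], [[0, 0, 0.1], 0, -0.4], [[0, 0, 0.25], 0, -0.4], [[0, 0, 0.35], 0, -0.4], [[0, 0, 0.35], 0, -0.4]]'

```text
clock: 9.6
position: [558.7, 297.6, 318.1]
ee_rot: [0.835, -0.55, -0.001, -0.007]
contact_force: [0.2, 0.0, -0.5]
gripper_width: 60.0
```

```bash
python3 - <<'E'
from h import *
st()
for n in ['scene','top']: shot(n,n+'7')
a=cv2.imread('pics/scene7.png'); b=cv2.imread('pics/top7.png')
cv2.imwrite('pics/7c.png',np.hstack([cv2.resize(a[150:260,240:350],None,fx=3.6,fy=3.6),cv2.resize(b[190:300,200:310],None,fx=3.6,fy=3.6)]))
E
```

```text
t 9.6 pos [558.7 297.6 318.1] phi -66.7 q [ 8.354e-01 -5.496e-01 -6.000e-04 -6.600e-03] j6 -0.33 F [ 0.2  0.  -0.5] T [-0.04 -0.04  0.03] w 60.0
```

View pics/7c.png

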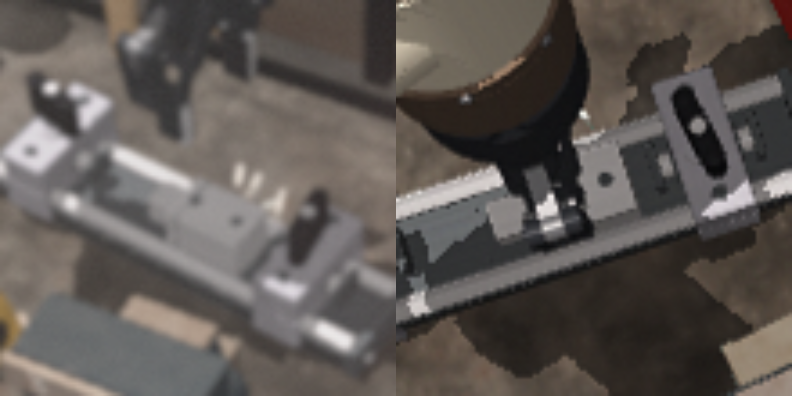

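>>> play_rows --moves '[[[-0.09, 0.2, 0], 0, 0], [[-0.181, 0.411, 0], 0, 0], [[-0.181, 0.411, -0.06], 0, 0], [[-0.181, 0.411, -0.13], 0, 0], [[-0.181, 0.411, -0.13], 0, 0]]'

```text
clock: 10.32
position: [503.0, 419.3, 271.7]
ee_rot: [0.835, -0.55, -0.002, 0.001]
contact_force: [-0.2, 0.1, 0.8]
gripper_width: 42.7
```

```bash
python3 - <<'E'
from h import *
st()
for n in ['scene','top']: shot(n,n+'8')
a=cv2.imread('pics/scene8.png'); b=cv2.imread('pics/top8.png')
cv2.imwrite('pics/8c.png',np.hstack([cv2.resize(a[140:240,210:320],None,fx=3.6,fy=3.6),cv2.resize(b[200:300,150:260],None,fx=3.6,fy=3.6)]))
cv2.imwrite('pics/8d.png',cv2.resize(b[200:300,190:330],None,fx=5.6,fy=5.6,interpolation=cv2.INTER_CUBIC))
E
```

```text
t 10.32 pos [503.  419.3 271.7] phi -66.8 q [ 8.351e-01 -5.501e-01 -2.500e-03  6.000e-04] j6 -0.53 F [-0.2  0.1  0.8] T [-0.05  0.01 -0.  ] w 42.7
```

View pics/8c.png

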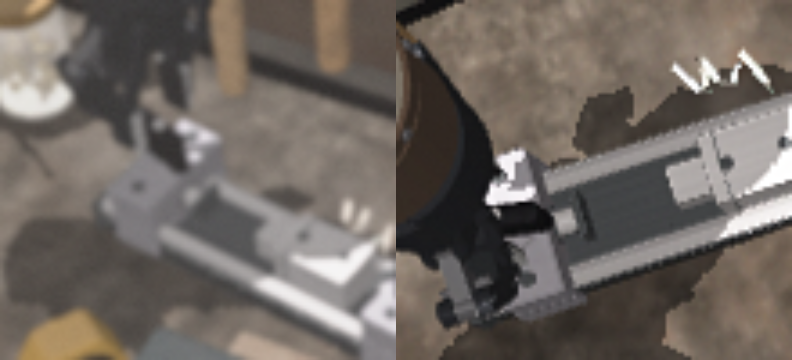

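View pics/8d.png

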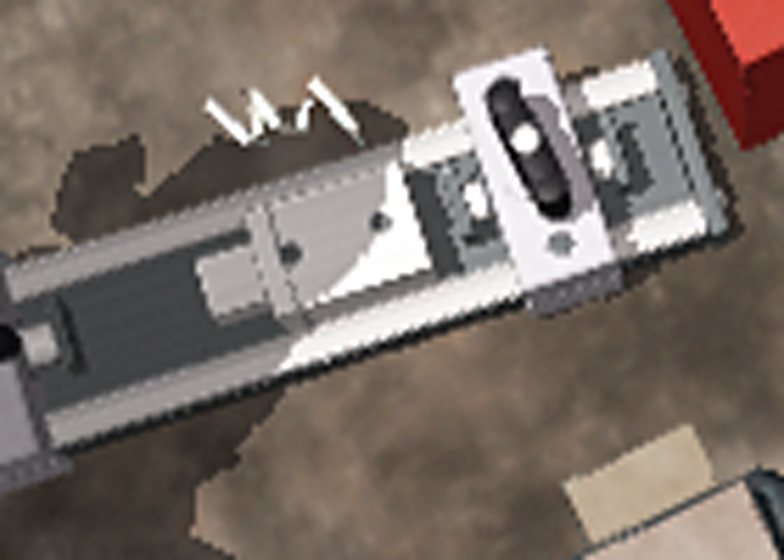

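```bash
python3 - <<'E'
from h import *
import pickle
t,_=pickle.load(open('v0.pkl','rb'))
e=np.array([-.391,.921]);n=np.array([.921,.391])
for nm,u,v,z in [('sq end top',397,165,54),('sq end bot',436,268,54),('footA',466,200,47),('shoulder',272,210,54),('shoulder2',300,320,54),('tongue',198,262,47),('tongue2',213,318,47),('footB',62,300,47),('footB2',82,368,47),('footB shaft',62,345,37),('knobA',525,138,96)]:
    X=ray(t,190+u/5.6,200+v/5.6,z)[:2]-[549,317.7]; print(nm,(X@e).round(1),(X@n).round(1))
E
```

```text
sq end top -51.0 17.8
sq end bot -53.0 -22.4
footA -70.3 -0.5
shoulder -4.2 16.2
shoulder2 -2.2 -24.9
tongue 26.8 8.4
tongue2 27.4 -12.8
footB 76.3 10.6
footB2 76.2 -15.2
footB shaft 82.5 -2.5
knobA -96.8 1.2
```

>>> play_rows --moves '[[[0.006, 0.005, -0.05], 0, 0], [[0.006, 0.005, -0.09], 0, 0], [[0.006, 0.005, -0.09], 0, 0], [[0.006, 0.005, -0.09], 0, 0]]'

```text
clock: 10.92
position: [505.9, 421.3, 247.9]
ee_rot: [0.835, -0.55, -0.002, -0.003]
contact_force: [0.4, 0.2, 0.1]
gripper_width: 43.1
```

```bash
python3 - <<'E'
from h import *
st()
for n in ['scene','top']: shot(n,n+'9')
a=cv2.imread('pics/scene9.png'); b=cv2.imread('pics/top9.png')
cv2.imwrite('pics/9c.png',np.hstack([cv2.resize(a[140:240,210:320],None,fx=3.6,fy=3.6),cv2.resize(b[200:300,150:260],None,fx=3.6,fy=3.6)]))
E
```

```text
t 10.93 pos [505.9 421.3 247.9] phi -66.7 q [ 0.8351 -0.5501 -0.0018 -0.0025] j6 -0.53 F [0.4 0.2 0.1] T [-0.01  0.02  0.09] w 43.1
```

View pics/9c.png

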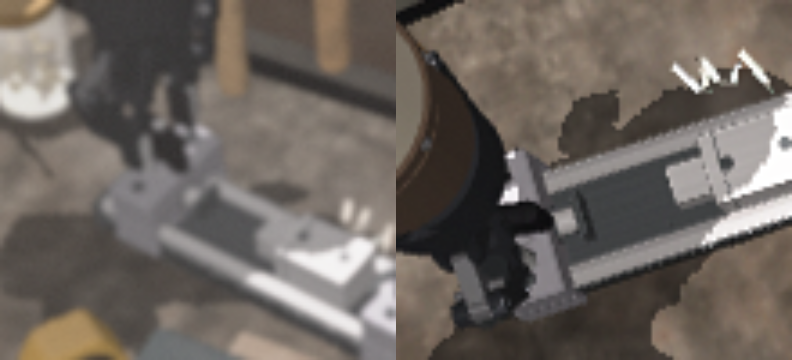

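>>> play_rows --moves '[[[-0.002, -0.001, -0.007], 0, 0.3], [[-0.002, -0.001, -0.007], 0, 0.5], [[-0.002, -0.001, -0.007], 0, 0.7], [[-0.002, -0.001, -0.007], 0, 0.85], [[-0.002, -0.001, -0.007], 0, 0.85], [[-0.002, -0.001, -0.007], 0, 0.85], [[-0.002, -0.001, -0.007], 0, 0.85]]'

```text
clock: 11.9
position: [505.8, 421.9, 246.8]
ee_rot: [0.835, -0.55, -0.002, -0.005]
contact_force: [3.2, 3.4, -0.8]
gripper_width: 12.1
```

```bash
python3 - <<'E'
from h import *
st()
E
```

```text
t 11.9 pos [505.8 421.9 246.8] phi -66.7 q [ 0.8351 -0.55   -0.0015 -0.0048] j6 -0.53 F [ 3.2  3.4 -0.8] T [ 1.05 -1.02 -0.23] w 12.1
```

>>> play_rows --moves '[[[0.01, -0.025, 0], 0, 0.85], [[0.021, -0.05, 0], 0, 0.85], [[0.033, -0.077, 0], 0, 0.85], [[0.045, -0.105, 0], 0, 0.85], [[0.055, -0.13, 0], 0, 0.85], [[0.061, -0.144, 0], 0, 0.85], [[0.066, -0.155, 0], 0, 0.85], [[0.07, -0.165, 0], 0, 0.85], [[0.072, -0.17, 0], 0, 0.85], [[0.072, -0.17, 0], 0, 0.85]]'

```text
clock: 13.15
position: [527.1, 371.6, 246.8]
ee_rot: [0.835, -0.55, -0.002, -0.005]
contact_force: [-0.0, 6.2, -1.9]
gripper_width: 11.8
```

```bash
cat >> h.py <<'E'
e=np.array([-.391,.921]);n=np.array([.921,.391])
def ra():
    s=st(); d=s['position'][:2]-[549,317.7]; F=s['contact_force'][:2]
    print('along',(d@e).round(2),'perp',(d@n).round(2),'Fa',(F@e).round(2),'Fp',(F@n).round(2))
E
python3 - <<'E'
from h import *
ra()
for nn in ['scene','top']: shot(nn,nn+'10')
b=cv2.imread('pics/top10.png')
cv2.imwrite('pics/10d.png',cv2.resize(b[190:290,190:330],None,fx=5.6,fy=5.6,interpolation=cv2.INTER_CUBIC))
E
```

```text
t 13.15 pos [527.1 371.6 246.8] phi -66.7 q [ 0.8352 -0.55   -0.0019 -0.0055] j6 -0.45 F [-0.   6.2 -1.9] T [ 1.72  0.03 -0.18] w 11.8
along 58.19 perp 0.9 Fa 5.75 Fp 2.43
```

View pics/10d.png

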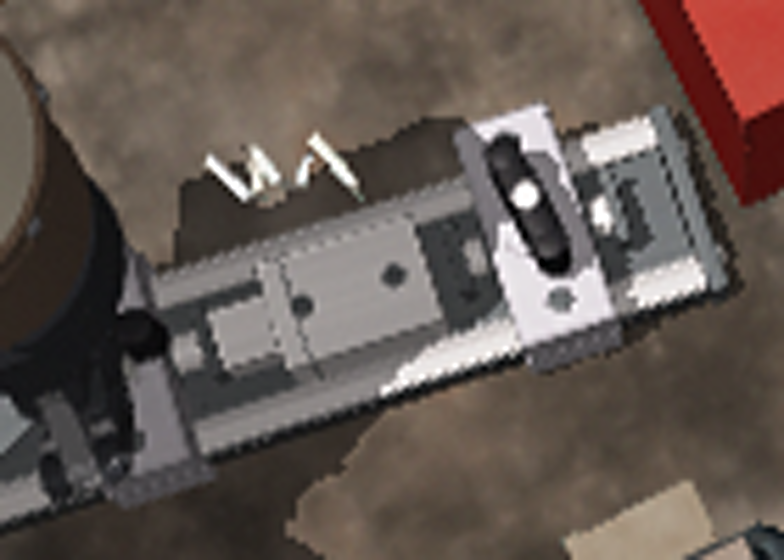

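>>> play_rows --moves '[[[0.004, -0.009, 0], 0, 0.85], [[0.008, -0.018, 0], 0, 0.85], [[0.0104, -0.0246, 0], 0, 0.85], [[0.0104, -0.0246, 0], 0, 0.85]]'

```text
clock: 13.75
position: [529.9, 364.9, 246.8]
ee_rot: [0.835, -0.55, -0.002, -0.006]
contact_force: [-0.1, 5.8, -1.8]
gripper_width: 11.9
```

```bash
python3 - <<'E'
from h import *
ra()
for nn in ['top']: shot(nn,nn+'11')
b=cv2.imread('pics/top11.png')
cv2.imwrite('pics/11d.png',cv2.resize(b[190:290,190:330],None,fx=5.6,fy=5.6,interpolation=cv2.INTER_CUBIC))
E
```

```text
t 13.75 pos [529.9 364.9 246.8] phi -66.7 q [ 0.8353 -0.5498 -0.0023 -0.006 ] j6 -0.44 F [-0.1  5.8 -1.8] T [ 1.7   0.01 -0.12] w 11.9
along 50.98 perp 0.84 Fa 5.42 Fp 2.19
```

View pics/11d.png

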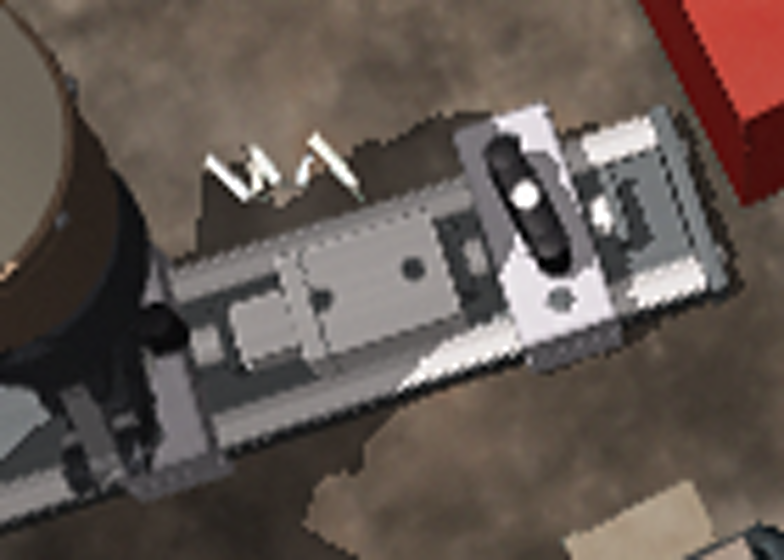

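>>> play_rows --moves '[[[0.0026, -0.0061, 0], 0, 0.85], [[0.0039, -0.0092, 0], 0, 0.85], [[0.0039, -0.0092, 0], 0, 0.85]]'

```text
clock: 14.18
position: [530.6, 363.0, 246.8]
ee_rot: [0.835, -0.55, -0.003, -0.007]
contact_force: [0.6, 6.9, -1.8]
gripper_width: 11.9
```

```bash
python3 -c "
from h import *
ra()"
```

```text
t 14.18 pos [530.6 363.  246.8] phi -66.7 q [ 0.8354 -0.5497 -0.0027 -0.0066] j6 -0.44 F [ 0.6  6.9 -1.8] T [ 1.84  0.17 -0.2 ] w 11.9
along 48.93 perp 0.76 Fa 6.14 Fp 3.21
```

>>> play_rows --moves '[[[0.0026, -0.0061, 0], 0, 0.85], [[0.0033, -0.0077, 0], 0, 0.85], [[0.0033, -0.0077, 0], 0, 0.85]]'

```text
clock: 14.55
position: [530.8, 362.1, 246.8]
ee_rot: [0.835, -0.549, -0.004, -0.008]
contact_force: [-1.3, 8.2, -0.8]
gripper_width: 12.0
```

```bash
python3 -c "
from h import *
ra()"
```

```text
t 14.55 pos [530.8 362.1 246.8] phi -66.7 q [ 0.8355 -0.5495 -0.0035 -0.0076] j6 -0.43 F [-1.3  8.2 -0.8] T [ 2.27  0.6  -0.23] w 12.0
along 48.04 perp 0.64 Fa 8.02 Fp 2.0
```

>>> play_rows --moves '[[[0.002, -0.005, 0], 0, 0.85], [[0.0029, -0.007, 0], 0, 0.85], [[0.0029, -0.007, 0], 0, 0.85]]'

```text
clock: 14.92
position: [530.9, 361.6, 246.8]
ee_rot: [0.836, -0.549, -0.004, -0.009]
contact_force: [-2.3, 8.8, -0.9]
gripper_width: 11.7
```

```bash
python3 -c "
from h import *
ra()"
```

```text
t 14.93 pos [530.9 361.6 246.8] phi -66.6 q [ 0.8356 -0.5492 -0.0043 -0.0087] j6 -0.43 F [-2.3  8.8 -0.9] T [ 2.42  0.66 -0.16] w 11.7
along 47.47 perp 0.48 Fa 8.97 Fp 1.36
```

>>> play_rows --moves '[[[0.003, -0.005, 0], 0, 0.85], [[0.005, -0.009, 0], 0, 0.85], [[0.005, -0.009, 0], 0, 0.85], [[0.005, -0.009, 0], 0, 0.85]]'

```text
clock: 15.42
position: [531.3, 360.6, 246.8]
ee_rot: [0.836, -0.549, -0.005, -0.01]
contact_force: [-3.0, 10.2, -1.5]
gripper_width: 11.9
```

```bash
python3 - <<'E'
from h import *
ra()
for nn in ['top','scene']: shot(nn,nn+'12')
b=cv2.imread('pics/top12.png')
cv2.imwrite('pics/12d.png',cv2.resize(b[190:290,190:330],None,fx=5.6,fy=5.6,interpolation=cv2.INTER_CUBIC))
E
```

```text
t 15.43 pos [531.3 360.6 246.8] phi -66.6 q [ 0.8358 -0.5489 -0.0054 -0.0096] j6 -0.43 F [-3.  10.2 -1.5] T [ 2.54  1.02 -0.14] w 11.9
along 46.41 perp 0.44 Fa 10.58 Fp 1.25
```

View pics/12d.png

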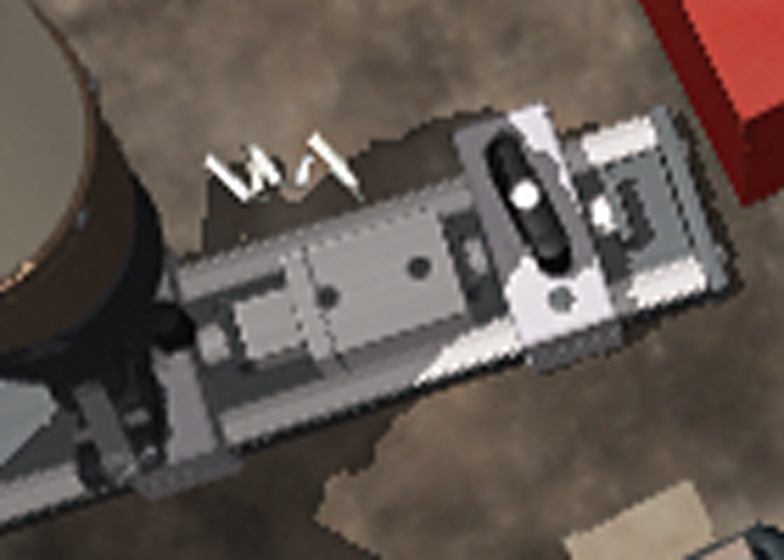

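>>> play_rows --moves '[[[0.005, -0.009, 0], -0.2, 0.85], [[0.005, -0.009, 0], -0.45, 0.85], [[0.005, -0.009, 0], -0.7, 0.85], [[0.005, -0.009, 0], -0.7, 0.85]]'

```text
clock: 16.02
position: [530.7, 359.9, 246.8]
ee_rot: [0.722, -0.692, -0.005, -0.01]
contact_force: [-7.0, 10.1, 1.8]
gripper_width: 11.8
```

```bash
python3 - <<'E'
from h import *
ra()
E
```

```text
t 16.02 pos [530.7 359.9 246.8] phi -87.6 q [ 0.7219 -0.6919 -0.0054 -0.0103] j6 -0.79 F [-7.  10.1  1.8] T [ 3.04  2.31 -0.12] w 11.8
along 46.06 perp -0.38 Fa 12.07 Fp -2.48
```

>>> play_rows --moves '[[[0.005, -0.007, 0], -0.2, 0.85], [[0.005, -0.007, 0], -0.45, 0.85], [[0.005, -0.007, 0], -0.7, 0.85], [[0.005, -0.007, 0], -0.7, 0.85]]'

```text
clock: 16.52
position: [529.9, 360.0, 246.8]
ee_rot: [-0.584, 0.812, 0.005, 0.011]
contact_force: [-7.9, 11.7, 0.7]
gripper_width: 12.0
```

```bash
python3 - <<'E'
from h import *
ra()
E
```

```text
t 16.52 pos [529.9 360.  246.8] phi 251.5 q [-0.5839  0.8117  0.0053  0.0106] j6 -1.17 F [-7.9 11.7  0.7] T [ 3.15  2.59 -0.11] w 12.0
along 46.42 perp -1.07 Fa 13.83 Fp -2.68
```

>>> play_rows --moves '[[[0.004, -0.006, 0], -0.2, 0.85], [[0.004, -0.006, 0], -0.45, 0.85], [[0.004, -0.006, 0], -0.7, 0.85], [[0.004, -0.006, 0], -0.9, 0.85], [[0.004, -0.006, 0], -0.9, 0.85]]'

```text
clock: 17.15
position: [528.8, 360.7, 246.8]
ee_rot: [-0.379, 0.925, 0.005, 0.011]
contact_force: [-8.7, 12.5, 0.7]
gripper_width: 12.0
```

```bash
python3 - <<'E'
from h import *
ra()
for nn in ['top','scene']: shot(nn,nn+'13')
b=cv2.imread('pics/top13.png');a=cv2.imread('pics/scene13.png')
cv2.imwrite('pics/13c.png',np.hstack([cv2.resize(a[150:260,220:350],None,fx=3,fy=3),cv2.resize(b[190:300,190:320],None,fx=3,fy=3)]))
E
```

```text
t 17.15 pos [528.8 360.7 246.8] phi 224.5 q [-0.3787  0.9255  0.0047  0.011 ] j6 -1.65 F [-8.7 12.5  0.7] T [ 3.5   2.72 -0.09] w 12.0
along 47.48 perp -1.82 Fa 14.95 Fp -3.08
```

View pics/13c.png

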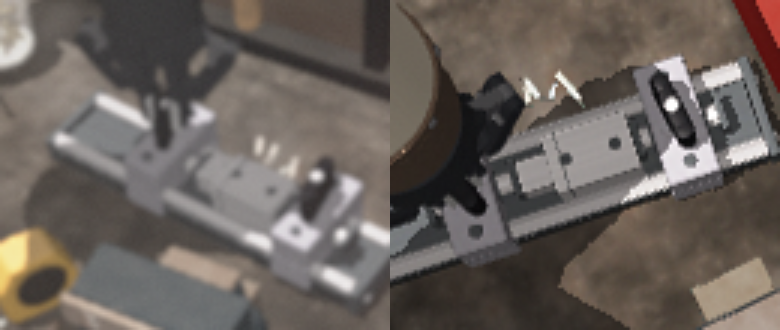

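>>> play_rows --moves '[[[0.003, -0.005, 0], -0.2, 0.85], [[0.003, -0.005, 0], -0.45, 0.85], [[0.003, -0.005, 0], -0.68, 0.85], [[0.003, -0.005, 0], -0.68, 0.85]]'

```text
clock: 17.75
position: [528.0, 361.4, 246.8]
ee_rot: [-0.209, 0.978, 0.004, 0.011]
contact_force: [-5.6, 10.7, 0.5]
gripper_width: 11.8
```

```bash
python3 - <<'E'
from h import *
ra()
E
```

```text
t 17.75 pos [528.  361.4 246.8] phi 204.2 q [-0.2093  0.9778  0.0045  0.0114] j6 -2.01 F [-5.6 10.7  0.5] T [ 3.14  1.87 -0.04] w 11.8
along 48.47 perp -2.22 Fa 12.07 Fp -0.91
```

>>> play_rows --moves '[[[0, 0.002, 0], 0, 0.85], [[0, 0.002, 0], 0, 0.5], [[0, 0.002, 0], 0, 0.1], [[0, 0.002, 0], 0, 0], [[0, 0.002, 0], 0, 0]]'

```text
clock: 18.38
position: [528.0, 361.7, 246.8]
ee_rot: [-0.209, 0.978, 0.004, 0.011]
contact_force: [0.3, 0.4, -0.8]
gripper_width: 42.6
```

>>> play_rows --moves '[[[0, 0.002, 0.05], 0, 0], [[0, 0.002, 0.2], 0, 0], [[-0.1, 0.1, 0.4], 0, 0], [[-0.3, 0.2, 0.5], 0, 0], [[-0.45, 0.3, 0.5], 0, 0], [[-0.55, 0.3, 0.5], 0, 0], [[-0.55, 0.3, 0.5], 0, 0]]'

```text
clock: 19.25
position: [360.8, 452.1, 398.8]
ee_rot: [-0.211, 0.977, 0.005, 0.012]
contact_force: [0.4, 0.3, -0.5]
gripper_width: 42.6
```

```bash
python3 - <<'E'
from h import *
ra()
for nn in ['top','scene']: shot(nn,nn+'14')
b=cv2.imread('pics/top14.png');a=cv2.imread('pics/scene14.png')
cv2.imwrite('pics/14s.png',cv2.resize(a[150:260,220:360],None,fx=5.5,fy=5.5,interpolation=cv2.INTER_CUBIC))
cv2.imwrite('pics/14t.png',cv2.resize(b[190:290,190:330],None,fx=5.6,fy=5.6,interpolation=cv2.INTER_CUBIC))
E
```

```text
t 19.25 pos [360.8 452.1 398.8] phi 204.4 q [-0.2112  0.9774  0.0053  0.0118] j6 -2.33 F [ 0.4  0.3 -0.5] T [-0.07 -0.02  0.02] w 42.6
along 197.39 perp -120.79 Fa 0.1 Fp 0.52
```

View pics/14s.png

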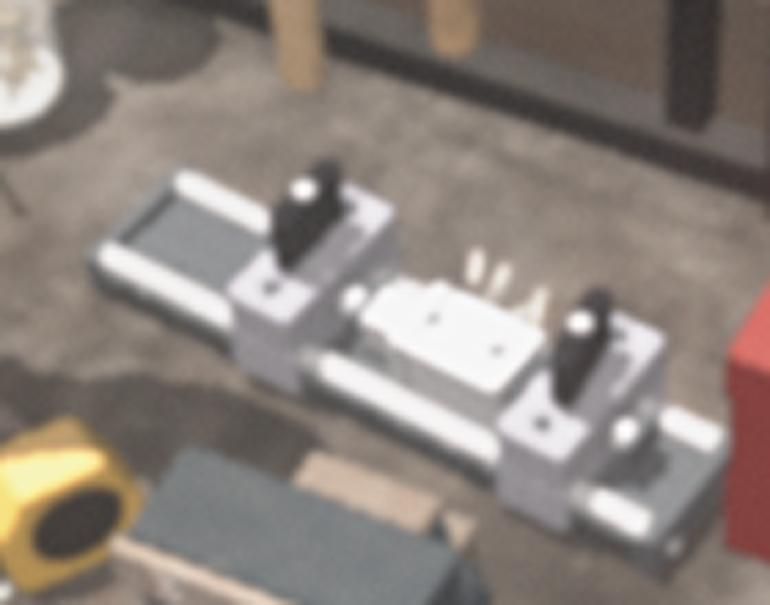

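View pics/14t.png

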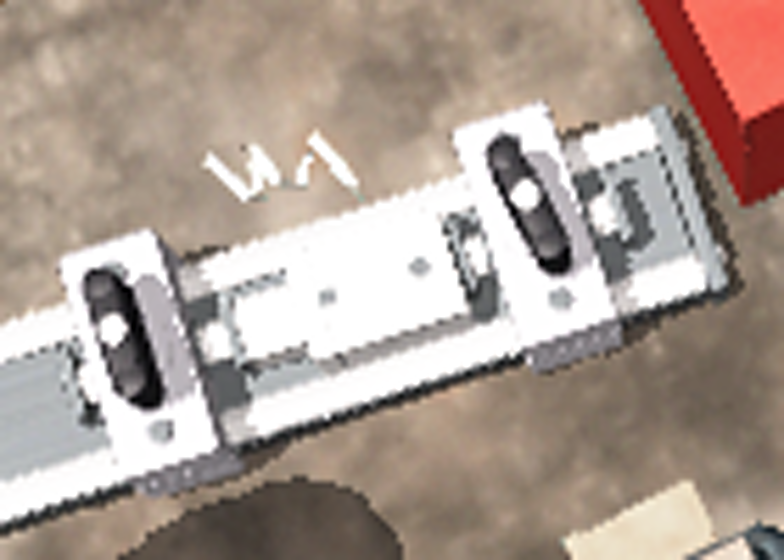

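View pics/scene14.png

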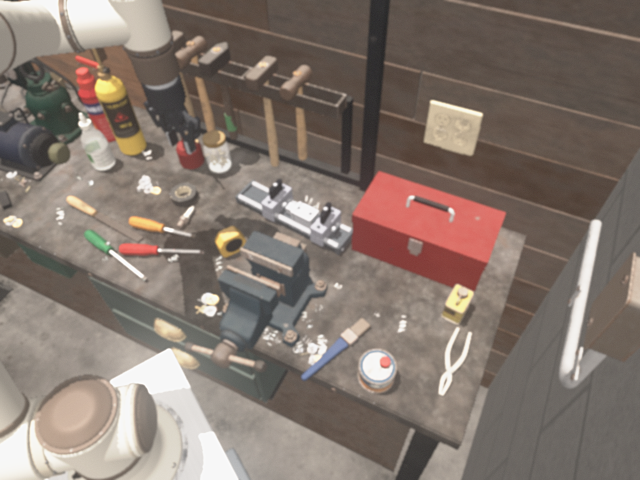

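```bash
python3 - <<'E'
from h import *
p=arm.get_image('top'); s=arm.get_image('scene')
for nm,u,v,z in [('hole1',419,266,54),('hole2',327,297,54),('sq1',438,205,54),('sq2',474,318,54),('footA',466,240,47),('tongue',228,295,47),('tongue2',243,358,47),('knobB',115,330,98),('knobA',525,196,98)]:
    X=ray(p,190+u/5.6,190+v/5.6,z)[:2]-[549,317.7]; print(nm,(X@e).round(1),(X@n).round(1))
for nm,u,v,z in [('hole1',497,350,54),('hole2',433,318,54),('knobB',303,188,98),('knobA',579,321,98)]:
    X=ray(s,220+u/5.5,150+v/5.5,z)[:2]-[549,317.7]; print(nm,(X@e).round(1),(X@n).round(1))
b=cv2.cvtColor(p['pixels'],cv2.COLOR_RGB2BGR)
c=cv2.resize(b[205:265,220:300],None,fx=9.5,fy=9.5,interpolation=cv2.INTER_CUBIC)
c=(255*(c/255.)**2.2).astype('uint8')
cv2.imwrite('pics/15.png',c)
for k in ['tape_measure','grease_tin','parts_tin']:
    print(k,[(np.round(d['centre']),round(d['conf'],2)) for d in arm.look_for(k,p)][:1],[(np.round(d['centre']),round(d['conf'],2)) for d in arm.look_for(k,s)][:1])
E
```

```text
hole1 -53.6 -0.4
hole2 -19.4 -0.8
sq1 -66.6 18.7
sq2 -66.4 -24.6
footA -72.1 5.1
tongue 14.3 13.0
tongue2 15.7 -10.6
knobB 47.7 -0.2
knobA -96.6 0.0
hole1 -53.0 0.7
hole2 -18.5 1.0
knobB 48.7 1.3
knobA -96.3 1.2
tape_measure [(array([380., 317.,  55.]), 0.9)] [(array([377., 301.,  46.]), 0.56)]
grease_tin [(array([ 468., -122.,   45.]), 0.78)] [(array([ 460., -139.,   43.]), 0.94)]
parts_tin [(array([ 697., -102.,   48.]), 0.95)] [(array([ 690., -114.,   50.]), 0.8)]
```

View pics/15.png

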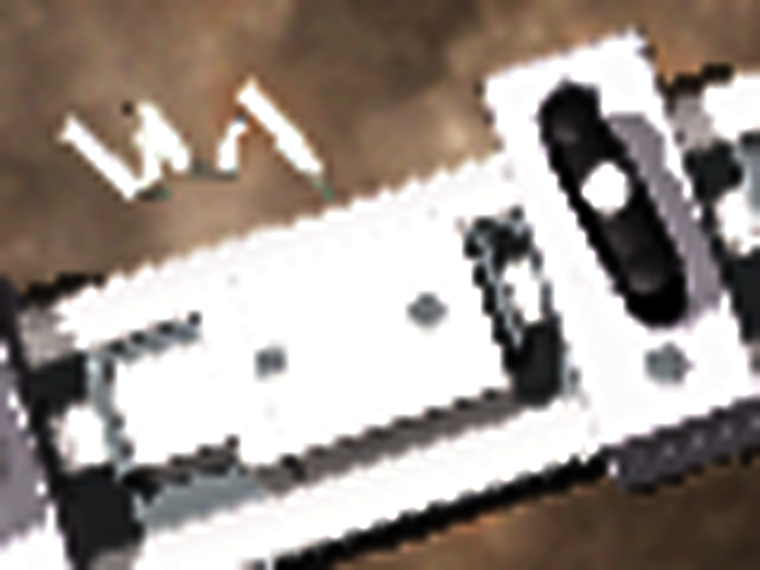

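```bash
python3 - <<'E'
from scipy.spatial.transform import Rotation as Q
import numpy as np
e=np.array([-.391,.921]);n=np.array([.921,.391])
for nm,p,q,Fa in [('grip',[505.8,421.9],[.8351,-.55,-.0015,-.0048],1.9),('10',[527.1,371.6],[.8352,-.55,-.0019,-.0055],5.75),('11',[529.9,364.9],[.8353,-.5498,-.0023,-.006],5.4),('a',[530.6,363.0],[.8354,-.5497,-.0027,-.0066],6.1),('b',[530.8,362.1],[.8355,-.5495,-.0035,-.0076],8),('c',[530.9,361.6],[.8356,-.5492,-.0043,-.0087],9),('12',[531.3,360.6],[.8358,-.5489,-.0054,-.0096],10.6),('t1',[530.7,359.9],[.7219,-.6919,-.0054,-.0103],12.1),('t2',[529.9,360],[-.5839,.8117,.0053,.0106],13.8),('t3',[528.8,360.7],[-.3787,.9255,.0047,.011],15),('t4',[528,361.4],[-.2093,.9778,.0045,.0114],12),('open',[528,361.7],[-.209,.978,.004,.011],0)]:
    t=Q.from_quat(q).apply([0,0,155])[:2]; d=np.array(p)+t-[549,317.7]; print(nm,(d@e).round(2),(d@n).round(2),Fa, t.round(1))
E
```

```text
grip 114.07 1.94 1.9 [0.4 1.5]
10 59.64 2.0 5.75 [0.4 1.7]
11 52.56 2.02 5.4 [0.4 1.9]
a 50.75 2.01 6.1 [0.4 2.2]
b 50.22 1.96 8 [0.4 2.6]
c 50.12 2.0 9 [0.4 3. ]
12 49.48 2.02 10.6 [0.2 3.4]
t1 48.82 1.92 12.1 [1.  3.5]
t2 48.75 1.79 13.8 [1.7 3.3]
t3 48.91 1.64 15 [2.6 2.6]
t4 49.16 1.48 12 [3.2 2.1]
open 49.31 1.45 0 [3.1 1.9]
```

```bash
python3 -c "
from h import *
print(arm.job_done())"
```

```text
the job is handed in; nothing more can be done
None
```

I set up the rail and handed the job in at about 19.6 s of the 54 s allowed; no verdict is reported. The workpiece lies flat on the bed with its square end to the clamped stop. I slid the loose stop up with the gripper on its wing, turned the knob about 89° across the rail, then released it and moved the arm clear.

**Nip:** The push along the rail rose from about 5.5 N to 12–15 N while the knob turned. The gripper's travel suggests the springs gave about 2 mm in all. Together these point to roughly 10 N on the workpiece, but that is an estimate, since contact forces cannot be read directly. In the last pictures both feet appear to touch the workpiece, though at about 2 mm per pixel that is only a coarse check.

**Knobs and bystanders:** In the last pictures both wings stand across the rail, within about 3° of each other. The clamped stop's knob stayed within a pixel of where it was. The tape measure and the two tins were found within 2–3 mm of their first positions. The arm read no outside force after letting go.

**Disagreements:**
- The clamped stop's foot measured about 8 mm out from its face early on, but the final workpiece position implies about 13 mm. I put that down to mistaking the rod for the foot plate in the picture.
- The two cameras differed by 1–3 mm throughout.

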